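Seat a pack of test bars and clamp it with the reversible ratchet handle

ROBOT

A 6-joint arm with a two-finger parallel gripper is mounted at the origin on a cart in front of the work surface, level with it; the furniture and walls round the work are solid. World frame = base frame: x ahead of the robot, y to its left, z up, the work surface at z = 0. Lengths are in m, angles in rad, forces in N, time in s.
With the tool pointing down it reaches from about 0.3 to 0.875 m from the base axis. Payload 6.4 kg.
Tool frame: the origin (TCP) lies between the finger pads; the fingertips stand 19 mm ahead of it and the grasp point (between the pads) is the TCP; z points along the fingers, y is the direction in which the jaws open and shut (so a half turn about z gives the same grasp; the last joint's range is limited). The gripper opens to 85 mm and grips with 20 to 120 N. Pads are 22 mm wide; open, the fingers measure 114 mm over their backs; the gripper's body (76 mm by 85 mm) begins 54 mm behind the grasp point. The pads swing forward as they close: fully open they stand 13 mm farther back than shut.
Start: joints at [-1.32, 0.181, 1.607, -0, 1.354, -0.206], TCP at [0.254, -0.516, 0.25] pointing down, gripper open.
Joint ranges: [-2.99, 2.99], [-0.89, 2.07], [0.3, 2.58], [-1.14, 4.28], [0, 2.63], [-3.12, 3.12]. Speed limits (rad/s): [2.57, 2.57, 3.01, 3.14, 3.14, 3.14].

INTERFACE

Orientations are given as a unit quaternion [w, x, y, z].
In Python, from bench import * gives the robot as it stands.
- The arm moves only by the tool apply_moves, never from a script. Its argument "moves" is a list that holds one entry, the list of rows, each a list of 7 numbers: the shift along the tool's x, y, z in cm, then the turn, a rotation vector about the tool's x, y, z in rad, then the opening, from 0 (shut) to 1 (fully open). A call has 1 to 8 rows; each row is the pose to reach, as a shift and turn from the pose commanded when the call began, along the tool's axes at that moment; what a row does not reach only later rows make up. A row lasts 1/10 s, in which the tool goes at most 50 mm and 8.59 degrees, less where a joint would pass 70% of its speed; a pose out of reach is approached as far as the arm can. A call with a gripper value outside its range is refused whole. The fingers move at their own pace and stop on an object; the grip force is fixed at half the most. Time passes only in rows, so rows that repeat a pose let the fingers close. It gives the time, the measured TCP pose, the force and the opening at its end, in the units of the state.
- get_obs(): the state, without advancing time (a new reading comes with each control period).
- camera(name): name is "side" or "top" or "wrist"; returns the picture (480x640x3 uint8, red, green, blue); there is no depth.
- get_calibration(name): a dict with "vertical_fov" (degrees; the focal length in pixels is half the picture's height over the tangent of half this angle, whatever the lens; pixels are square), "cx", "cy" (the principal point, pixels), "R" (3x3) and "t" (3): a world point X has camera coordinates R X + t. Camera axes: x right, y down, z forward; pixel columns grow to the right and rows downward; lengths in m; the calibration is good to about 2 mm. A picture is of the moment at which its call begins: read the wrist's pose just before it. get_calibration takes no time and is no camera call; for the wrist camera it gives the pose at the moment of the call.
- hand_in(): hands the job in, once; it reports no verdict.
The state is a dict: "time_s": time; "q": joint angles; "dq": joint speeds; "joint_efforts": joint torques, N m; "eef_pos": TCP position; "eef_rot": TCP orientation; "wrist_force": force on the tool from outside, world axes, zero at the start; "torque": the same for the moment, N m; "opening": opening from 0.0 (shut) to 1.0 (fully open).
Only numpy, scipy, OpenCV 4.12 (cv2) and the standard library are available. Lean on these libraries where they do the work, as an engineer would, in place of code of your own. Each camera call takes 0.05 s, during which the arm holds its last target. There are 200 camera calls.

TASK

Push the pack of white tensile bars along its channel until it is fully home against the end stop of the specimen clamp, and throw the ratchet's thumb lever over from loosening to tightening (to the left, seen with the handle pointing towards you). Then work the handle to and fro by its black knob until the screw holds the pack firmly: stop as soon as moving the knob on to the left takes about 14 N, since a much harder pull crushes the bars. Let go of everything, and leave the loose bars, key and pin round the clamp where they lie.

Things in the scene. Friction and masses are not known exactly. Their poses are not given: they have to be found in the camera images.
- clamp: Fixed specimen clamp: dark base 150x150x12 mm, four pillars, aluminium bridge 128x92 mm (z 82 to 96 mm), vertical clamping screw. Origin: underside of the base, on the screw axis; z up; -x = front (handle side); +y = left seen from the front. Under the bridge runs an open channel along y for the bars: floor z = 40 mm, y -62 to +50 mm, rails 23 mm apart, 7 mm high.
- stop_face (a point): Middle of the end stop that closes the channel's -y end: face at y = -62 mm in the clamp's frame, top at z = 58 mm.
- bar_pack: The pack: white moulded tensile bars lying flat in the channel, 20x150x12 mm, about 50 g, sliding easily. Origin: centre of its underside; long axis y, parallel to the clamp's y. At the start 8 to 22 mm short of the stop, its +y end hanging out over the channel's +y end.
- pack_end (a point): Centre of the pack's free +y end face (20 mm wide, 12 mm high): push here along the clamp's -y to send the pack home. When home it is at y = +88 mm, z = 46 mm in the clamp's frame. Under it nothing rises above z = 12 mm.
- pack_foot (a point): Centre of the pack's -y end face, which meets the stop.
- pad: Keyed steel pad 30x34x10 mm under the screw. Origin: centre of its underside, 1 to 6 mm above the pack's top (z = 52 mm in the clamp's frame) at the start. Right-hand two-start screw, 16 mm a turn: driven clockwise from above it lowers the pad. From touch to 100 N takes about 0.45 rad of screw turn, a third of a stroke; the clamping force stays when the handle is let go.
- screw_axis (a point): Point on the vertical screw axis, about which the handle swings, at the height of the handle's top (z = 103 mm in the clamp's frame). The toothed ratchet wheel round it is 56 mm across and reaches z = 114 mm, the screw's end z = 127 mm.
- handle (a joint): Swing of the handle (rad) about the screw axis, -0.8 to 0.8. 0 = along the clamp's -x; grows clockwise seen from above (to the left seen from the front). Stays where left. The set way turns the screw; the other way clicks over 16 teeth a turn, so up to 0.39 rad is lost before a stroke bites.
- knob_top (a point): Top centre of the upright black knob on the handle's end: round, 22 mm across, 44 mm high, top at z = 148 mm in the clamp's frame, spins freely, 135 mm from the screw axis. Pull at the moving knob: 2 to 4 N on the idle way; on the working way 4 N while the screw runs free, 10 N at 45 N of clamping force, 14 N at 100 N, 19 N at 150 N; some 4 N less once it stands still.
- pawl (a joint): Ratchet lever with pawl (rad, relative to the handle). -0.35: lever over to the right (seen from the front), handle drives anticlockwise, loosening. +0.35: lever to the left, drives clockwise, tightening. A spring holds it at either end and snaps it over past 0; 0.13 to 0.35 while clicking over teeth.
- lever_tip (a point): Top of the lever's upright steel tab, 10 mm long, 7 mm thick, 20 mm high, top at z = 136 mm in the clamp's frame, 82 mm from the screw axis; the lever pivots 50 mm from that axis, so the tab swings 11 mm to either side of the handle's centre line. 3 to 6 N sideways throws it; the handle may swing along, at most to its stop, first. Handle's top: z = 103 mm.
- die_fixture: Bystander, fixed: tall white four-pillar die set, three plates, about 270 mm deep (x), 215 mm wide (y) and 235 mm high, to the right of the clamp (world x 0.50 to 0.77 m, y -0.17 to +0.05 m): keep the arm in front of it or above it when coming from the right. Origin: centre of its underside.
- dark_bars: Bystander: dark tensile bars, 20x150x8 mm, on the table behind the clamp. Origin: centre of the underside.
- hex_key: Bystander: bent hex key, 30x92x4 mm, on the table in front of the clamp. Origin: centre of the underside.
- die_pin: Bystander: brass pin, 60 mm long, 11 mm thick, on the table in front of the clamp. Origin: centre of the underside.

How it is judged:
By the outcome, as a careful person would: the job done as asked, in the order asked, and still so for the second after the job is handed in, with the robot touching nothing.
It also fails if it takes over 72 s, if anything falls off the work surface, if the arm or the gripper's body presses on something with over 40 N, if the wrist force passes 120 N, or if a joint passes its speed limit or range.

## Working session

There is one attempt and no reset: what is moved stays moved. The work goes in short steps, Python scripts to look and compute and a tool call to move; the robot and the scene stay as the last step left them, time stands still between calls to the robot, and variables do not carry over. Pictures are saved under pics/ and viewed, about 8 in all and at most 12, crops included, and the job is handed in when it is done.

Besides the shell and the picture viewer there is one more tool, called after ">>>" by a JSON object that holds its "op" and its "data". apply_moves: Moves the arm, as the interface text tells. Its arguments: {"type":"object","properties":{"moves":{"type":"array","items":{"type":"array","items":{"type":"array","items":{"type":"number"}}}}},"required":["moves"]}

```bash
mkdir -p pics; ls; python3 - <<'E'
from bench import *
import cv2,numpy as np
for n in("side","top"):
    im=camera(n);cv2.imwrite(f"pics/{n}0.png",im[:,:,::-1]);c=get_calibration(n);print(n,c)
o=get_obs();print(o["eef_pos"],o["eef_rot"],o["time_s"])
E
```

```text
pics
side {'vertical_fov': 57.82750698290184, 'cx': 324.8899674217854, 'cy': 234.4172685344402, 'R': array([[ 0.21067672,  0.97745645, -0.01393582],
       [ 0.82405619, -0.18524631, -0.53536455],
       [-0.52587709,  0.10130494, -0.84450612]]), 't': array([-0.24063806, -0.38432663,  1.20347865])}
top {'vertical_fov': 47.769300555282655, 'cx': 318.5432443063402, 'cy': 233.51103581835304, 'R': array([[-0.02111557, -0.99974138,  0.00844453],
       [-0.99366069,  0.02005279, -0.11061791],
       [ 0.11041997, -0.01072676, -0.99382713]]), 't': array([0.1592904 , 0.56143415, 1.00698471])}
[ 0.2535037  -0.51558352  0.24947147] [-8.01560810e-04  9.74033191e-01  2.26403845e-01 -1.69914684e-05] 0.1
```

View pics/top0.png

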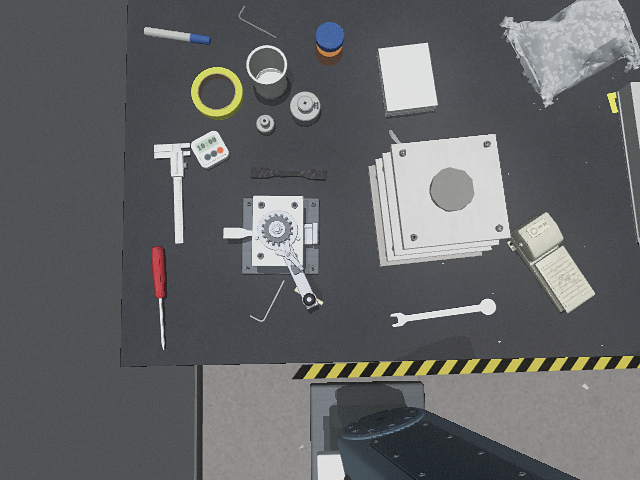

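View pics/side0.png

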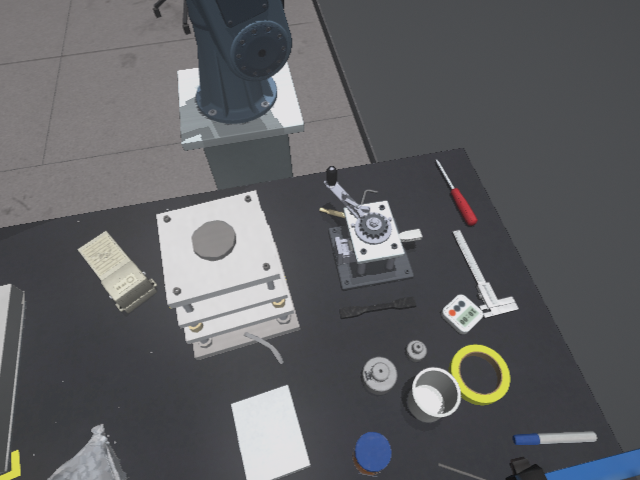

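The top view shows the clamp with its screw near (277,229), knob (309,299), pack end (223,233); the handle lies to the right of centre. The side view agrees, with the die set to the clamp's right.

```bash
cat > h.py <<'E'
from bench import *
import cv2,numpy as np
from scipy.spatial.transform import Rotation as Ro
def K(c):
    f=240/np.tan(np.radians(c["vertical_fov"]/2)); return f
def ray(c,u,v):
    d=np.array([(u-c["cx"])/K(c),(v-c["cy"])/K(c),1]); R=np.array(c["R"]); return -R.T@c["t"],R.T@d
def onz(c,u,v,z):
    o,d=ray(c,u,v); return o+d*(z-o[2])/d[2]
def proj(c,X):
    p=np.array(c["R"])@X+c["t"]; return p[:2]/p[2]*K(c)+[c["cx"],c["cy"]]
def tool(o=None):
    o=o or get_obs(); q=o["eef_rot"]; return np.array(o["eef_pos"]),Ro.from_quat([q[1],q[2],q[3],q[0]])
def shift(target,yaw=None):
    """cm shift along tool axes to world target; yaw=desired world angle of tool y... tool-z turn"""
    p,R=tool(); return R.inv().apply(np.array(target)-p)*100
E
python3 - <<'E'
from h import *
t=cv2.imread("pics/top0.png");s=cv2.imread("pics/side0.png")
a=cv2.resize(t[185:315,210:340],None,fx=4.6,fy=4.6,interpolation=cv2.INTER_CUBIC)
cv2.imwrite("pics/topc.png",a)
b=cv2.resize(s[155:295,310:435],None,fx=4.2,fy=4.2,interpolation=cv2.INTER_CUBIC)
cv2.imwrite("pics/sidec.png",b)
c=get_calibration("top")
for n,u,v,z in(("screw",277,229,.127),("knob",309,299,.148),("packend",223,233,.052),("wheel",277,230,.114)):print(n,onz(c,u,v,z).round(4))
p,R=tool();print(R.as_matrix().round(3));w=get_calibration("wrist");print(w)
print("cam in tool",R.inv().apply(-np.array(w["R"]).T@w["t"]-p), (np.array(w["R"])@R.as_matrix()).round(3))
E
```

```text
screw [0.5632 0.2206 0.127 ]
knob [0.4416 0.1672 0.148 ]
packend [0.5668 0.3267 0.052 ]
wheel [0.563  0.2215 0.114 ]
[[ 0.897  0.441 -0.   ]
 [ 0.441 -0.897  0.002]
 [ 0.    -0.002 -1.   ]]
{'vertical_fov': 68.8370725693687, 'cx': 320.1984797299204, 'cy': 248.7911147652569, 'R': array([[ 4.39903754e-01, -8.98044521e-01, -8.52081794e-04],
       [-8.62743111e-01, -4.22874522e-01,  2.77220964e-01],
       [-2.49317091e-01, -1.21215415e-01, -9.60805813e-01]]), 't': array([-0.57381913, -0.0357758 ,  0.37859204])}
cam in tool [ 0.06977085 -0.00050217 -0.12368718] [[-0.001  1.    -0.001]
 [-0.961 -0.001 -0.278]
 [-0.278  0.     0.961]]
```

View pics/topc.png

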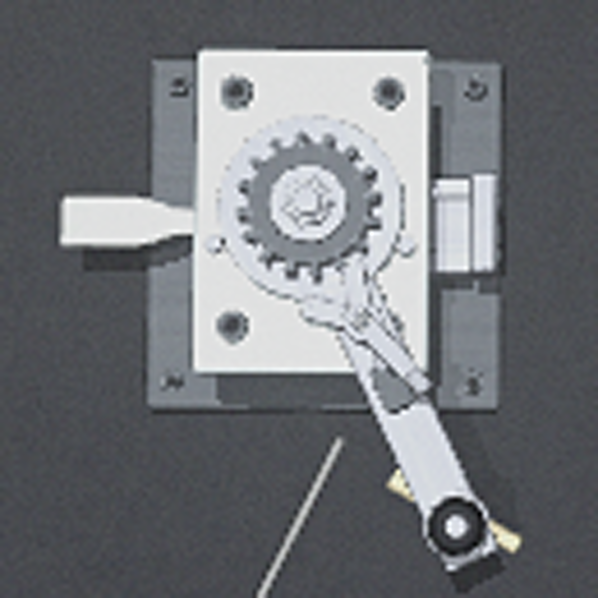

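View pics/sidec.png

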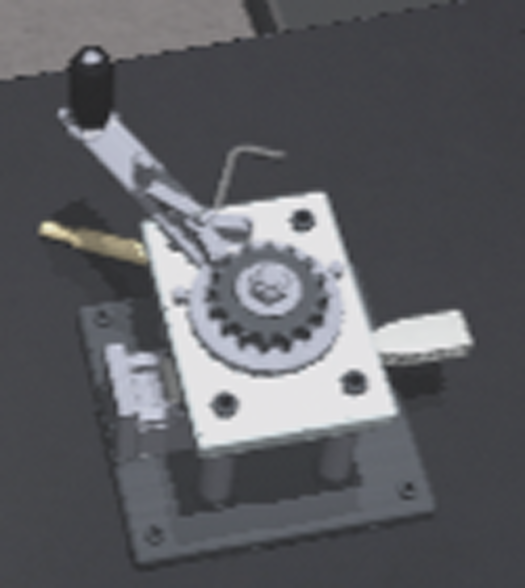

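The crops show bridge corners at crop (197,50), (428,50), (193,372), (428,372), wheel centre (309,202), lever tab end near (425,385), knob (456,526), pack end edge (60,220).

```bash
python3 - <<'E'
from h import *
c=get_calibration("top")
g=lambda x,y,z: onz(c,(x+.5)/4.6+209.5,(y+.5)/4.6+184.5,z)
B=np.array([g(197,50,.096),g(428,50,.096),g(193,372,.096),g(428,372,.096)]);print(B.round(4),B.mean(0).round(4))
print("yaw",np.degrees(np.arctan2(*(B[0]-B[2])[[1,0]])),np.degrees(np.arctan2(*(B[1]-B[3])[[1,0]])),np.degrees(np.arctan2(*(B[1]-B[0])[[0,1]]*[1,-1])))
S=g(309,202,.127);Kn=g(456,526,.148);L=g(425,383,.136);P=(g(60,198,.052)+g(60,244,.052))/2
print(S,Kn,L,P)
d=Kn-S;print("r",np.hypot(*d[:2]),"ang",np.arctan2(d[1],-d[0]), "lever r",np.hypot(*(L-S)[:2]),np.arctan2((L-S)[1],-(L-S)[0]))
p,R=tool();print(R.inv().apply(np.array([.47,.36,.33])-p)*100, "turn about tool z to align x:",R.as_euler('ZYX'))
E
```

```text
[[0.6288 0.2662 0.096 ]
 [0.627  0.1756 0.096 ]
 [0.5025 0.2687 0.096 ]
 [0.5006 0.1779 0.096 ]] [0.5647 0.2221 0.096 ]
yaw -1.1387943344060762 -1.0241694669789818 -1.1214693927978314
[0.56405242 0.22099068 0.127     ] [0.44171809 0.16766119 0.148     ] [0.49449076 0.17826296 0.136     ] [0.56746008 0.32731557 0.052     ]
r 0.13345307221773897 ang -0.41109388209057873 lever r 0.08163628301629897 -0.5508260857336706
[ 58.05041129 -69.04605879  -7.92536843] turn about tool z to align x: [ 4.56768020e-01 -3.29852396e-04 -3.14002347e+00]
```

>>> {"op": "apply_moves", "data": {"moves": [[[0,0,-5,0,0,0.1,0],[0,0,-8,0,0,0.2,0],[66.7,-64.7,-8,0,0,0.476,0],[66.7,-64.7,-8,0,0,0.476,0],[66.7,-64.7,-8,0,0,0.476,0],[66.7,-64.7,-8,0,0,0.476,0],[66.7,-64.7,-8,0,0,0.476,0],[66.7,-64.7,-8,0,0,0.476,0]]]}}

```text
time_s: 0.9
eef_pos: [0.3548, -0.2316, 0.33]
eef_rot: [-0.0, 1.0, -0.01, 0.0]
wrist_force: [1.7, -0.1, -0.2]
opening: -0.002
```

```bash
cat >> h.py <<'E'
def rep(*targets):
    o=get_obs();p,R=tool(o);print("t",round(o["time_s"],2),"p",p.round(4),"yaw",R.as_euler('ZYX').round(3),"F",np.round(o["wrist_force"],1),"op",round(o["opening"],2),"q",np.round(o["q"],2))
    for t in targets: print(t,shift(t).round(2))
E
python3 -c "
from h import *
rep((.567,.36,.33),(.567,.36,.05))"
```

```text
t 0.9 p [ 0.3548 -0.2316  0.33  ] yaw [-0.02  -0.    -3.141] F [ 1.7 -0.1 -0.2] op -0.0 q [-0.86 -0.24  1.85  0.    1.52  0.73]
(0.567, 0.36, 0.33) [ 2.004e+01 -5.957e+01  2.000e-02]
(0.567, 0.36, 0.05) [ 20.04 -59.56  28.02]
```

>>> {"op": "apply_moves", "data": {"moves": [[[20,-59.6,0,0,0,0,0],[20,-59.6,0,0,0,0,0],[20,-59.6,0,0,0,0,0],[20,-59.6,0,0,0,0,0],[20,-59.6,0,0,0,0,0],[20,-59.6,0,0,0,0,0],[20,-59.6,0,0,0,0,0],[20,-59.6,0,0,0,0,0]]]}}

```text
time_s: 1.7
eef_pos: [0.4893, 0.1454, 0.33]
eef_rot: [0.0, 1.0, -0.009, -0.0]
wrist_force: [1.1, -1.0, -0.2]
opening: 0.002
```

```bash
python3 -c "
from h import *
rep((.567,.36,.25),(.567,.36,.05))"
```

```text
t 1.7 p [0.4893 0.1454 0.33  ] yaw [-0.019  0.     3.141] F [ 1.1 -1.  -0.2] op 0.0 q [ 0.06 -0.02  1.67 -0.    1.5   1.65]
(0.567, 0.36, 0.25) [  7.36 -21.61   8.  ]
(0.567, 0.36, 0.05) [  7.37 -21.61  28.  ]
```

>>> {"op": "apply_moves", "data": {"moves": [[[7.4,-21.6,0,0,0,0,0],[7.4,-21.6,0,0,0,0,0],[7.4,-21.6,0,0,0,0,0],[7.4,-21.6,0,0,0,0,0],[7.4,-21.6,0,0,0,0,0],[7.4,-21.6,8,0,0,0,0],[7.4,-21.6,18,0,0,0,0],[7.4,-21.6,18,0,0,0,0]]]}}

```text
time_s: 2.5
eef_pos: [0.567, 0.358, 0.1781]
eef_rot: [0.0, 1.0, -0.009, -0.0]
wrist_force: [0.3, -1.1, -0.9]
opening: -0.002
```

```bash
python3 -c "
from h import *
im=camera('wrist');w=get_calibration('wrist');cv2.imwrite('pics/w1.png',im[:,:,::-1])
rep((.567,.36,.05))
for n,X in dict(packend=(.5675,.3273,.052),tcp=tuple(tool()[0])).items(): print(n,proj(w,np.array(X)).round(0))"
```

```text
t 2.55 p [0.562  0.3556 0.1673] yaw [-0.019  0.014  3.135] F [-3.6 -3.2 -7.9] op -0.0 q [ 0.39  0.46  1.42 -0.    1.28  1.98]
(0.567, 0.36, 0.05) [ 0.66 -0.52 11.72]
packend [359. 239.]
tcp [321. 331.]
```

View pics/w1.png

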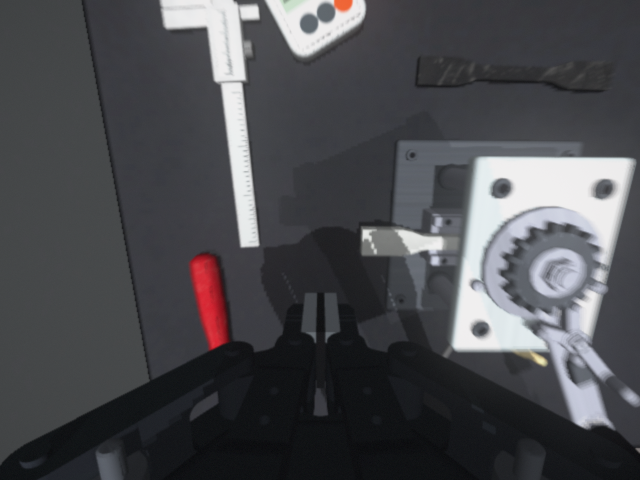

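The wrist view puts the pack end at (361,240), where predicted (359,239).

>>> {"op": "apply_moves", "data": {"moves": [[[0,0,4,0,0,0,0],[0,0,8,0,0,0,0],[0,0,11,0,0,0,0],[0,0,13,0,0,0,0],[0,0,13,0,0,0,0],[0,0,13,0,0,0,0]]]}}

```text
time_s: 3.15
eef_pos: [0.5678, 0.3578, 0.0512]
eef_rot: [-0.0, 1.0, -0.01, 0.0]
wrist_force: [0.6, 0.2, 1.2]
opening: -0.0
```

```bash
python3 -c "
from h import *
rep((.567,.324,.05))"
```

```text
t 3.15 p [0.5678 0.3578 0.0512] yaw [-0.019 -0.    -3.142] F [0.6 0.2 1.2] op -0.0 q [0.39 0.61 1.46 0.   1.07 1.98]
(0.567, 0.324, 0.05) [-0.02  3.38  0.12]
```

>>> {"op": "apply_moves", "data": {"moves": [[[0,0.8,0,0,0,0,0],[0,1.4,0,0,0,0,0],[0,1.9,0,0,0,0,0],[0,2.3,0,0,0,0,0],[0,2.6,0,0,0,0,0],[0,2.9,0,0,0,0,0],[0,3.1,0,0,0,0,0],[0,3.1,0,0,0,0,0]]]}}

```text
time_s: 3.95
eef_pos: [0.5668, 0.3263, 0.0502]
eef_rot: [0.0, 1.0, -0.01, -0.0]
wrist_force: [0.9, -0.5, 0.3]
opening: 0.001
```

>>> {"op": "apply_moves", "data": {"moves": [[[0,0.1,0,0,0,0,0],[0,0.15,0,0,0,0,0]]]}}

```text
time_s: 4.15
eef_pos: [0.5667, 0.3252, 0.0501]
eef_rot: [0.0, 1.0, -0.01, -0.0]
wrist_force: [-0.4, 0.0, 0.4]
opening: 0.005
```

>>> {"op": "apply_moves", "data": {"moves": [[[0,0.1,0,0,0,0,0],[0,0.15,0,0,0,0,0]]]}}

```text
time_s: 4.35
eef_pos: [0.5668, 0.3242, 0.0503]
eef_rot: [-0.001, 1.0, -0.01, 0.0]
wrist_force: [0.9, 5.9, -0.1]
opening: 0.002
```

>>> {"op": "apply_moves", "data": {"moves": [[[0,0.05,0,0,0,0,0],[0,0.1,0,0,0,0,0],[0,0.1,0,0,0,0,0]]]}}

```text
time_s: 4.65
eef_pos: [0.567, 0.3241, 0.0508]
eef_rot: [-0.001, 1.0, -0.01, 0.001]
wrist_force: [0.2, 7.6, -0.2]
opening: -0.001
```

```bash
python3 -c "
from h import *
rep((.567,.345,.05))
im=camera('top');cv2.imwrite('pics/t1.png',cv2.resize(im[200:260,210:330,::-1],None,fx=5,fy=5,interpolation=cv2.INTER_CUBIC))"
```

```text
t 4.65 p [0.567  0.3241 0.0508] yaw [-1.900e-02 -1.000e-03 -3.139e+00] F [ 0.2  7.6 -0.2] op -0.0 q [0.34 0.57 1.52 0.   1.05 1.93]
(0.567, 0.345, 0.05) [-0.04 -2.08  0.08]
```

>>> {"op": "apply_moves", "data": {"moves": [[[0,-2.5,0,0,0,0,0],[0,-3,-2,0,0,0,0],[0,-3,-7,0,0,0,0],[0,-3,-12,0,0,0,0],[0,-3,-16,0,0,0,0],[0,-3,-16,0,0,0,0]]]}}

```text
time_s: 5.3
eef_pos: [0.5709, 0.3539, 0.2187]
eef_rot: [-0.002, 1.0, -0.01, 0.006]
wrist_force: [1.0, -0.0, 1.4]
opening: -0.001
```

```bash
python3 -c "
from h import *
rep((.5127,.1544,.21),(.5127,.1544,.135))"
```

```text
t 5.3 p [0.5709 0.3539 0.2187] yaw [-0.019 -0.012 -3.137] F [ 1.  -0.   1.4] op -0.0 q [ 0.38  0.41  1.38 -0.    1.34  1.97]
(0.5127, 0.1544, 0.21) [-5.45 20.06  0.72]
(0.5127, 0.1544, 0.135) [-5.54 20.09  8.22]
```

View pics/t1.png

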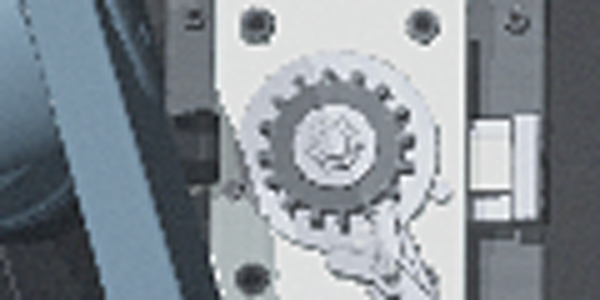

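The crop shows the white pack foot lying against the stop block at (512,155): home.

>>> {"op": "apply_moves", "data": {"moves": [[[-5.1,19.8,0,0,0,-0.14,0],[-5.1,19.8,0,0,0,-0.28,0],[-5.1,19.8,0,0,0,-0.42,0],[-5.1,19.8,0,0,0,-0.56,0],[-5.1,19.8,0,0,0,-0.67,0],[-5.1,19.8,0,0,0,-0.67,0],[-5.1,19.8,0,0,0,-0.67,0]]]}}

```text
time_s: 6.0
eef_pos: [0.5126, 0.1557, 0.2101]
eef_rot: [-0.0, 0.948, 0.318, -0.0]
wrist_force: [0.0, -0.0, -0.2]
opening: 0.0
```

```bash
python3 -c "
from h import *
im=camera('wrist');w=get_calibration('wrist');cv2.imwrite('pics/w2.png',im[:,:,::-1])
rep((.5127,.1544,.135))
for n,X in dict(tab=(.4945,.178,.136),knob=(.4417,.1677,.148)).items(): print(n,proj(w,np.array(X)).round(0))"
```

```text
t 6.05 p [0.5126 0.1562 0.2101] yaw [ 0.648  0.    -3.141] F [-0.   0.2  0.2] op 0.0 q [0.07 0.13 1.75 0.   1.26 1.  ]
(0.5127, 0.1544, 0.135) [-0.1   0.15  7.51]
tab [274. 271.]
knob [235. 353.]
```

View pics/w2.png

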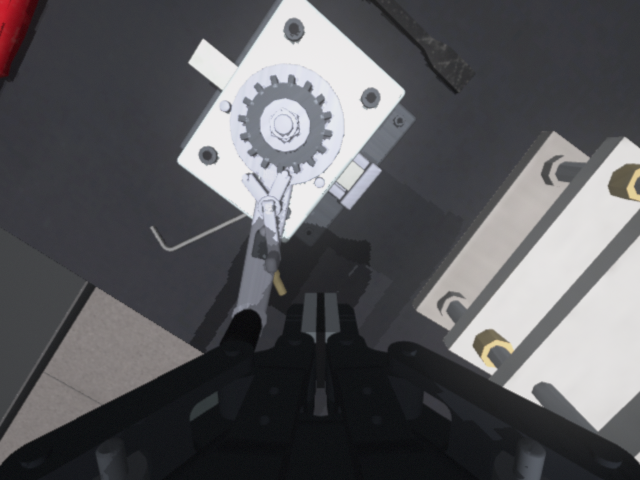

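The tab shows at about (271,265) and the knob top at (240,335), near the predictions, with the fingers clear to the right at (320,300).

>>> {"op": "apply_moves", "data": {"moves": [[[0,0,4,0,0,0,0],[0,0,6.5,0,0,0,0],[0,0,7.5,0,0,0,0],[0,0,7.5,0,0,0,0]]]}}

```text
time_s: 6.45
eef_pos: [0.5114, 0.1564, 0.1337]
eef_rot: [-0.0, 0.947, 0.32, -0.002]
wrist_force: [-0.2, 0.2, 1.0]
opening: -0.001
```

>>> {"op": "apply_moves", "data": {"moves": [[[0,-0.6,0,0,0,0,0],[0,-1.2,0,0,0,0,0],[0,-1.5,0,0,0,0,0]]]}}

```text
time_s: 6.75
eef_pos: [0.5042, 0.1681, 0.1368]
eef_rot: [0.001, 0.947, 0.32, 0.001]
wrist_force: [0.6, -2.2, 0.5]
opening: 0.001
```

```bash
cat >> h.py <<'E'
S=np.array([.5645,.2215])
def gen(r,a,off,z,yaw=None):
    """rows from the present commanded (about measured) pose to tool at polar (r,a world) pushed back off (m) along -u, yaw=-a"""
    for k in np.atleast_1d(a):
        u=np.array([np.sin(k),np.cos(k)]); c=S+r*np.array([-np.cos(k),np.sin(k)])-u*off
        p,R=tool(); s=shift([*c,z]); t=R.as_euler('ZYX')[0]+k
        print(round(k,2),s.round(2),round(t,2))
E
python3 -c "
from h import *
rep();gen(.082,[-.4,-.2,0,.2,.4,.6,.8],.018,.135)"
```

```text
t 6.75 p [0.5042 0.1681 0.1368] yaw [ 6.51e-01 -2.00e-03  3.14e+00] F [ 0.6 -2.2  0.5] op 0.0 q [ 0.1   0.22  1.81 -0.    1.11  1.02]
-0.4 [-0.35 -0.88  0.18] 0.25
-0.2 [-0.13 -2.55  0.17] 0.45
0.0 [ 0.42 -4.13  0.17] 0.65
0.2 [ 1.28 -5.57  0.17] 0.85
0.4 [ 2.4  -6.81  0.17] 1.05
0.6 [ 3.75 -7.81  0.17] 1.25
0.8 [ 5.27 -8.52  0.17] 1.45
```

>>> {"op": "apply_moves", "data": {"moves": [[[-0.1,-0.5,0,0,0,0,0],[-0.1,-1.0,0,0,0,0.05,0],[-0.1,-1.5,0,0,0,0.1,0],[-0.1,-2.0,0,0,0,0.15,0]]]}}

```text
time_s: 7.15
eef_pos: [0.4909, 0.1827, 0.1359]
eef_rot: [0.001, 0.969, 0.247, 0.001]
wrist_force: [1.8, -1.8, 0.2]
opening: -0.003
```

```bash
python3 -c "
from h import *
im=camera('top');cv2.imwrite('pics/t2.png',cv2.resize(im[185:315,230:340,::-1],None,fx=4.6,fy=4.6,interpolation=cv2.INTER_CUBIC))
rep();gen(.082,[-.4,-.2,0,.2,.4,.6,.8],.018,.135)"
```

```text
t 7.2 p [0.4902 0.1834 0.1358] yaw [ 4.960e-01 -1.000e-03  3.141e+00] F [ 1.  -1.5  0.5] op -0.0 q [ 0.13  0.2   1.83 -0.    1.11  1.21]
-0.4 [0.01 1.19 0.08] 0.1
-0.2 [-0.02 -0.49  0.08] 0.3
0.0 [ 0.28 -2.14  0.08] 0.5
0.2 [ 0.9  -3.69  0.08] 0.7
0.4 [ 1.82 -5.1   0.08] 0.9
0.6 [ 3.   -6.29  0.08] 1.1
0.8 [ 4.39 -7.22  0.08] 1.3
```

View pics/t2.png

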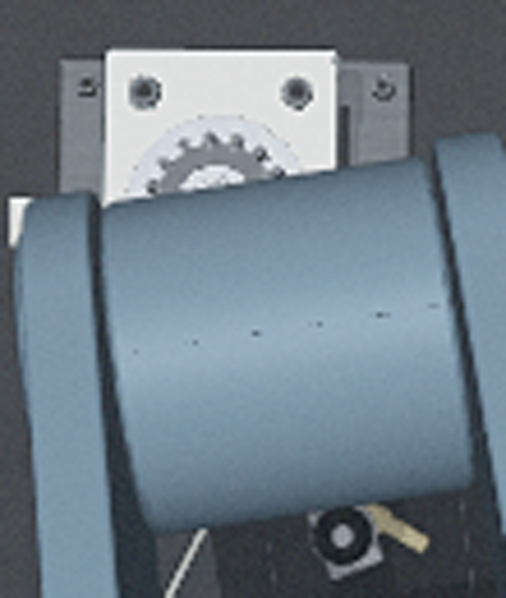

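The crop shows the knob at (342,537); the handle has swung only about 0.07 rad while the finger moved ~22 mm, so the lever should be past centre. A little more push, then back off and look.

>>> {"op": "apply_moves", "data": {"moves": [[[0,-0.5,0,0,0,0,0],[0,-0.8,0,0,0,0,0],[0,0.5,0,0,0,0,0],[0,2.5,0,0,0,0,0],[0,2.5,-3,0,0,0,0.3],[0,2.5,-6.5,0,0,0,0.4],[0,2.5,-6.5,0,0,0,0.4],[0,2.5,-6.5,0,0,0,0.4]]]}}

```text
time_s: 8.0
eef_pos: [0.5033, 0.1606, 0.2011]
eef_rot: [0.0, 0.969, 0.248, 0.001]
wrist_force: [0.1, -0.3, 0.1]
opening: 0.399
```

```bash
python3 -c "
from h import *
im=camera('wrist');cv2.imwrite('pics/w3.png',im[:,:,::-1]);w=get_calibration('wrist')
for a in np.arange(-.5,.01,.1):print(round(a,1),proj(w,np.array([S[0]-.135*np.cos(a),S[1]+.135*np.sin(a),.148])).round(0),proj(w,np.array([S[0]-.082*np.cos(a),S[1]+.082*np.sin(a),.136])).round(0))
rep()"
```

```text
-0.5 [280. 366.] [279. 272.]
-0.4 [257. 365.] [265. 272.]
-0.3 [233. 362.] [251. 270.]
-0.2 [210. 357.] [236. 266.]
-0.1 [187. 350.] [222. 261.]
-0.0 [164. 340.] [209. 255.]
t 8.05 p [0.5024 0.1606 0.1998] yaw [ 0.501  0.    -3.141] F [0.4 0.4 0.1] op 0.4 q [0.08 0.13 1.78 0.   1.24 1.15]
```

View pics/w3.png

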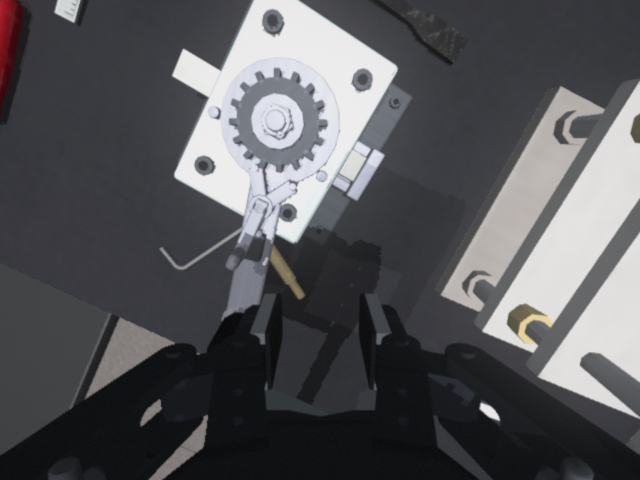

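The picture shows the tab now left of the handle's centre line at (234,262), the handle at about -0.33 rad: the lever has been thrown. Next the knob.

```bash
python3 -c "
from h import *
rep();gen(.135,[-.33],0,.128)"
```

```text
t 8.05 p [0.5024 0.1606 0.1998] yaw [ 0.501  0.    -3.141] F [0.4 0.4 0.1] op 0.4 q [0.08 0.13 1.78 0.   1.24 1.15]
-0.33 [-4.93 -4.65  7.19] 0.17
```

>>> {"op": "apply_moves", "data": {"moves": [[[-4.9,-4.6,0,0,0,0.1,0.6],[-4.9,-4.6,0,0,0,0.17,0.6],[-4.9,-4.6,2,0,0,0.17,0.6],[-4.9,-4.6,5,0,0,0.17,0.6],[-4.9,-4.6,7.2,0,0,0.17,0.6],[-4.9,-4.6,7.2,0,0,0.17,0.36],[-4.9,-4.6,7.2,0,0,0.17,0.36],[-4.9,-4.6,7.2,0,0,0.17,0.36]]]}}

```text
time_s: 8.85
eef_pos: [0.4375, 0.178, 0.1287]
eef_rot: [-0.0, 0.986, 0.165, -0.0]
wrist_force: [-1.2, 1.8, -1.2]
opening: 0.36
```

```bash
python3 -c "
from h import *
rep();gen(.135,np.array([-.21,-.09,.03,.15,.27,.39,.51,.63,.75])+.019,.0,.128)"
```

```text
t 8.85 p [0.4375 0.178  0.1287] yaw [ 0.331  0.    -3.141] F [-1.2  1.8 -1.2] op 0.36 q [0.13 0.11 1.96 0.   1.07 1.37]
-0.19 [ 0.05 -1.87  0.07] 0.14
-0.07 [ 0.38 -3.46  0.07] 0.26
0.05 [ 0.88 -4.99  0.07] 0.38
0.17 [ 1.57 -6.46  0.07] 0.5
0.29 [ 2.43 -7.83  0.08] 0.62
0.41 [ 3.45 -9.09  0.08] 0.74
0.53 [  4.61 -10.22   0.08] 0.86
0.65 [  5.9  -11.2    0.08] 0.98
0.77 [  7.3  -12.02   0.08] 1.1
```

>>> {"op": "apply_moves", "data": {"moves": [[[0.05,-1.35,0,0,0,0.1,0.36],[0.2,-2.68,0,0,0,0.2,0.36],[0.55,-3.99,0,0,0,0.3,0.36],[1.0,-5.26,0,0,0,0.4,0.36]]]}}

```text
time_s: 9.25
eef_pos: [0.4308, 0.2308, 0.1297]
eef_rot: [0.0, 0.999, -0.037, 0.001]
wrist_force: [0.3, -5.1, -0.9]
opening: 0.363
```

>>> {"op": "apply_moves", "data": {"moves": [[[0.07,-1.35,0,0,0,0.1,0.36],[0.27,-2.68,0,0,0,0.2,0.36]]]}}

```text
time_s: 9.45
eef_pos: [0.4352, 0.2572, 0.1297]
eef_rot: [0.001, 0.991, -0.136, 0.001]
wrist_force: [-0.5, -4.7, 1.8]
opening: 0.36
```

```bash
cat >> h.py <<'E'
def kn():
    o=get_obs();p,R=tool(o);d=p[:2]-S;a=np.arctan2(d[1],-d[0]);F=np.array(o["wrist_force"]);y=R.apply([0,1,0]);x=R.apply([1,0,0])
    print("t",round(o["time_s"],2),"r",np.hypot(*d).round(4),"a",a.round(3),"yaw+a",(R.as_euler('ZYX')[0]+a).round(3),"Ftan",(F@y).round(2),"Frad",(F@x).round(2),"z",p[2].round(4),"q6",round(o["q"][5],2))
E
python3 -c "
from h import *
kn()"
```

```text
t 9.45 r 0.1341 a 0.269 yaw+a -0.004 Ftan 4.62 Frad 0.77 z 0.1297 q6 2.14
```

>>> {"op": "apply_moves", "data": {"moves": [[[0.07,-1.35,0,0,0,0.1,0.36],[0.27,-2.68,0,0,0,0.2,0.36]]]}}

```text
time_s: 9.65
eef_pos: [0.4448, 0.2824, 0.1297]
eef_rot: [0.0, 0.972, -0.234, 0.001]
wrist_force: [-0.6, -4.5, 1.7]
opening: 0.357
```

>>> {"op": "apply_moves", "data": {"moves": [[[0.07,-1.35,0,0,0,0.1,0.36],[0.27,-2.68,0,0,0,0.2,0.36]]]}}

```text
time_s: 9.85
eef_pos: [0.4592, 0.3051, 0.1297]
eef_rot: [0.0, 0.944, -0.33, 0.001]
wrist_force: [-2.2, -2.9, 1.8]
opening: 0.359
```

```bash
python3 -c "
from h import *
kn()"
```

```text
t 9.85 r 0.1345 a 0.671 yaw+a -0.002 Ftan 3.61 Frad 0.12 z 0.1297 q6 2.62
```

>>> {"op": "apply_moves", "data": {"moves": [[[0.07,-1.35,0,0,0,0.1,0.36]]]}}

```text
time_s: 9.95
eef_pos: [0.468, 0.3153, 0.1297]
eef_rot: [0.0, 0.926, -0.377, 0.0]
wrist_force: [-3.1, -3.8, 2.2]
opening: 0.356
```

>>> {"op": "apply_moves", "data": {"moves": [[[0.13,1.88,0,0,0,-0.14,0.36],[0.53,3.73,0,0,0,-0.28,0.36],[1.17,5.5,0,0,0,-0.42,0.36],[2.06,7.17,0,0,0,-0.56,0.36],[3.17,8.7,0,0,0,-0.7,0.36],[4.49,10.05,0,0,0,-0.84,0.36],[5.98,11.21,0,0,0,-0.98,0.36],[7.62,12.15,0,0,0,-1.12,0.36]]]}}

```text
time_s: 10.75
eef_pos: [0.439, 0.1748, 0.1303]
eef_rot: [-0.0, 0.984, 0.177, 0.002]
wrist_force: [0.8, 3.2, 0.0]
opening: 0.36
```

```bash
python3 -c "
from h import *
kn();gen(.1345,[-.48,-.6,-.72],0,.128)"
```

```text
t 10.75 r 0.1339 a -0.356 yaw+a 0.001 Ftan -2.66 Frad 1.88 z 0.1303 q6 1.34
-0.48 [0.04 1.66 0.23] -0.12
-0.6 [0.33 3.25 0.23] -0.24
-0.72 [0.81 4.79 0.23] -0.36
```

>>> {"op": "apply_moves", "data": {"moves": [[[0.1,1.75,0,0,0,-0.13,0.36],[0.4,3.46,0,0,0,-0.26,0.36],[1.0,5.13,0,0,0,-0.39,0.36]]]}}

```text
time_s: 11.05
eef_pos: [0.4659, 0.1298, 0.13]
eef_rot: [0.0, 0.931, 0.364, 0.001]
wrist_force: [-1.1, 2.8, 1.1]
opening: 0.361
```

>>> {"op": "apply_moves", "data": {"moves": [[[0.07,-1.35,0,0,0,0.1,0.36],[0.27,-2.68,0,0,0,0.2,0.36],[0.6,-3.99,0,0,0,0.3,0.36],[1.07,-5.26,0,0,0,0.4,0.36]]]}}

```text
time_s: 11.45
eef_pos: [0.439, 0.1759, 0.1303]
eef_rot: [0.001, 0.986, 0.167, 0.002]
wrist_force: [2.5, -5.1, 0.0]
opening: 0.359
```

>>> {"op": "apply_moves", "data": {"moves": [[[0.07,-1.35,0,0,0,0.1,0.36],[0.27,-2.68,0,0,0,0.2,0.36]]]}}

```text
time_s: 11.65
eef_pos: [0.4325, 0.2021, 0.1303]
eef_rot: [0.001, 0.998, 0.068, 0.002]
wrist_force: [2.0, -4.4, 2.0]
opening: 0.359
```

```bash
python3 -c "
from h import *
kn()"
```

```text
t 11.65 r 0.1335 a -0.146 yaw+a -0.009 Ftan 4.66 Frad 1.38 z 0.1303 q6 1.62
```

>>> {"op": "apply_moves", "data": {"moves": [[[0.07,-1.35,0,0,0,0.1,0.36],[0.27,-2.68,0,0,0,0.2,0.36]]]}}

```text
time_s: 11.85
eef_pos: [0.4312, 0.2292, 0.1303]
eef_rot: [0.001, 1.0, -0.031, 0.002]
wrist_force: [0.9, -5.2, 2.7]
opening: 0.364
```

>>> {"op": "apply_moves", "data": {"moves": [[[0.05,-1.0,0,0,0,0.075,0.36],[0.15,-2.0,0,0,0,0.15,0.36]]]}}

```text
time_s: 12.05
eef_pos: [0.4338, 0.2491, 0.1302]
eef_rot: [0.0, 0.994, -0.106, 0.002]
wrist_force: [-0.2, -5.9, 3.6]
opening: 0.36
```

>>> {"op": "apply_moves", "data": {"moves": [[[0.02,-0.68,0,0,0,0.05,0.36],[0.07,-1.35,0,0,0,0.1,0.36]]]}}

```text
time_s: 12.25
eef_pos: [0.4372, 0.2621, 0.1302]
eef_rot: [0.0, 0.988, -0.155, 0.001]
wrist_force: [-1.4, -4.9, 4.5]
opening: 0.358
```

```bash
python3 -c "
from h import *
kn()"
```

```text
t 12.25 r 0.1337 a 0.309 yaw+a -0.002 Ftan 5.1 Frad 0.14 z 0.1302 q6 2.19
```

>>> {"op": "apply_moves", "data": {"moves": [[[0.05,-1.0,0,0,0,0.075,0.36],[0.15,-2.0,0,0,0,0.15,0.36]]]}}

```text
time_s: 12.45
eef_pos: [0.4445, 0.2807, 0.1302]
eef_rot: [0.0, 0.973, -0.229, 0.001]
wrist_force: [-1.4, -5.0, 4.5]
opening: 0.362
```

>>> {"op": "apply_moves", "data": {"moves": [[[0.05,-1.0,0,0,0,0.075,0.36],[0.15,-2.0,0,0,0,0.15,0.36]]]}}

```text
time_s: 12.65
eef_pos: [0.4546, 0.298, 0.1302]
eef_rot: [0.0, 0.954, -0.301, 0.001]
wrist_force: [-3.1, -4.7, 4.1]
opening: 0.362
```

```bash
python3 -c "
from h import *
kn()"
```

```text
t 12.65 r 0.134 a 0.608 yaw+a -0.004 Ftan 5.57 Frad 0.17 z 0.1302 q6 2.55
```

>>> {"op": "apply_moves", "data": {"moves": [[[0.05,-1.0,0,0,0,0.075,0.36],[0.15,-2.0,0,0,0,0.15,0.36]]]}}

```text
time_s: 12.85
eef_pos: [0.4671, 0.3137, 0.1301]
eef_rot: [0.0, 0.928, -0.372, 0.001]
wrist_force: [-2.7, -3.2, 4.1]
opening: 0.361
```

```bash
python3 -c "
from h import *
kn()"
```

```text
t 12.85 r 0.1341 a 0.758 yaw+a -0.004 Ftan 4.12 Frad 0.25 z 0.1301 q6 2.71
```

>>> {"op": "apply_moves", "data": {"moves": [[[0.13,1.88,0,0,0,-0.14,0.36],[0.53,3.73,0,0,0,-0.28,0.36],[1.17,5.5,0,0,0,-0.42,0.36],[2.06,7.17,0,0,0,-0.56,0.36],[3.17,8.7,0,0,0,-0.7,0.36],[4.49,10.05,0,0,0,-0.84,0.36],[5.98,11.21,0,0,0,-0.98,0.36],[7.62,12.15,0,0,0,-1.12,0.36]]]}}

```text
time_s: 13.65
eef_pos: [0.4392, 0.1729, 0.1303]
eef_rot: [-0.0, 0.983, 0.182, 0.002]
wrist_force: [-0.1, 2.3, 0.6]
opening: 0.359
```

>>> {"op": "apply_moves", "data": {"moves": [[[0.1,1.75,0,0,0,-0.13,0.36],[0.4,3.46,0,0,0,-0.26,0.36],[1.0,5.13,0,0,0,-0.39,0.36]]]}}

```text
time_s: 13.95
eef_pos: [0.4665, 0.1282, 0.13]
eef_rot: [0.0, 0.929, 0.369, 0.001]
wrist_force: [-0.9, 1.2, 2.3]
opening: 0.36
```

>>> {"op": "apply_moves", "data": {"moves": [[[0.07,-1.35,0,0,0,0.1,0.36],[0.27,-2.68,0,0,0,0.2,0.36],[0.6,-3.99,0,0,0,0.3,0.36],[0.8,-4.65,0,0,0,0.35,0.36]]]}}

```text
time_s: 14.35
eef_pos: [0.4411, 0.1681, 0.1303]
eef_rot: [0.001, 0.98, 0.198, 0.002]
wrist_force: [2.0, -4.5, -0.2]
opening: 0.363
```

```bash
python3 -c "
from h import *
kn();gen(.134,[-.2],0,.128)"
```

```text
t 14.35 r 0.1345 a -0.408 yaw+a -0.01 Ftan 4.94 Frad 0.08 z 0.1303 q6 1.29
-0.2 [ 0.31 -2.77  0.22] 0.2
```

>>> {"op": "apply_moves", "data": {"moves": [[[0.05,-1.0,0,0,0,0.075,0.36],[0.15,-2.0,0,0,0,0.15,0.36]]]}}

```text
time_s: 14.55
eef_pos: [0.4349, 0.1866, 0.1303]
eef_rot: [0.001, 0.992, 0.124, 0.002]
wrist_force: [-0.3, -5.2, 0.4]
opening: 0.361
```

```bash
python3 -c "
from h import *
kn()"
```

```text
t 14.55 r 0.1342 a -0.263 yaw+a -0.015 Ftan 4.95 Frad -1.51 z 0.1303 q6 1.48
```

>>> {"op": "apply_moves", "data": {"moves": [[[0.05,-1.0,0,0,0,0.075,0.36],[0.15,-2.0,0,0,0,0.15,0.36]]]}}

```text
time_s: 14.75
eef_pos: [0.4313, 0.2062, 0.1302]
eef_rot: [0.001, 0.999, 0.049, 0.002]
wrist_force: [0.5, -6.3, 2.1]
opening: 0.361
```

```bash
python3 -c "
from h import *
kn()"
```

```text
t 14.75 r 0.1341 a -0.115 yaw+a -0.017 Ftan 6.3 Frad -0.07 z 0.1302 q6 1.67
```

>>> {"op": "apply_moves", "data": {"moves": [[[0.02,-0.68,0,0,0,0.05,0.36],[0.07,-1.35,0,0,0,0.1,0.36]]]}}

```text
time_s: 14.95
eef_pos: [0.4305, 0.2194, 0.1302]
eef_rot: [0.001, 1.0, -0.0, 0.002]
wrist_force: [0.2, -8.5, 3.3]
opening: 0.357
```

```bash
python3 -c "
from h import *
kn()"
```

```text
t 14.95 r 0.134 a -0.016 yaw+a -0.016 Ftan 8.55 Frad 0.19 z 0.1302 q6 1.8
```

Engaged: the force is rising. Small steps now.

>>> {"op": "apply_moves", "data": {"moves": [[[0.02,-0.68,0,0,0,0.05,0.36],[0.07,-1.35,0,0,0,0.1,0.36]]]}}

```text
time_s: 15.15
eef_pos: [0.431, 0.2326, 0.1302]
eef_rot: [0.001, 0.999, -0.05, 0.001]
wrist_force: [-1.8, -9.7, 4.8]
opening: 0.356
```

```bash
python3 -c "
from h import *
kn()"
```

```text
t 15.15 r 0.134 a 0.083 yaw+a -0.018 Ftan 9.89 Frad -0.83 z 0.1302 q6 1.93
```

>>> {"op": "apply_moves", "data": {"moves": [[[0.02,-0.68,0,0,0,0.05,0.36],[0.07,-1.35,0,0,0,0.1,0.36]]]}}

```text
time_s: 15.35
eef_pos: [0.4328, 0.2457, 0.1301]
eef_rot: [0.002, 0.995, -0.1, 0.001]
wrist_force: [-3.5, -11.2, 6.5]
opening: 0.363
```

```bash
python3 -c "
from h import *
kn()"
```

```text
t 15.35 r 0.1339 a 0.182 yaw+a -0.019 Ftan 11.68 Frad -1.21 z 0.1301 q6 2.05
```

>>> {"op": "apply_moves", "data": {"moves": [[[0.02,-0.5,0,0,0,0.04,0.36],[0.04,-1.0,0,0,0,0.075,0.36]]]}}

```text
time_s: 15.55
eef_pos: [0.4349, 0.2552, 0.1301]
eef_rot: [0.002, 0.991, -0.137, 0.001]
wrist_force: [-3.2, -11.4, 6.8]
opening: 0.361
```

```bash
python3 -c "
from h import *
kn()"
```

```text
t 15.55 r 0.1339 a 0.255 yaw+a -0.02 Ftan 11.89 Frad 0.03 z 0.1301 q6 2.15
```

>>> {"op": "apply_moves", "data": {"moves": [[[0.02,-0.5,0,0,0,0.04,0.36],[0.04,-1.0,0,0,0,0.075,0.36]]]}}

```text
time_s: 15.75
eef_pos: [0.4382, 0.2658, 0.1301]
eef_rot: [0.0, 0.985, -0.175, 0.001]
wrist_force: [-1.2, -1.3, 1.4]
opening: 0.358
```

```bash
python3 -c "
from h import *
kn()"
```

```text
t 15.75 r 0.1339 a 0.337 yaw+a -0.014 Ftan 1.63 Frad -0.64 z 0.1301 q6 2.24
```

>>> {"op": "apply_moves", "data": {"moves": [[[0,0,0,0,0,0,0.36]]]}}

```text
time_s: 15.85
eef_pos: [0.4384, 0.2667, 0.1299]
eef_rot: [-0.001, 0.985, -0.174, 0.001]
wrist_force: [-0.1, -0.6, -0.2]
opening: 0.36
```

```bash
python3 -c "
from h import *
kn()
im=camera('wrist');w=get_calibration('wrist')
cv2.imwrite('pics/w4.png',im[:,:,::-1])
for a in np.arange(.1,.51,.1):print(round(a,1),proj(w,np.array([S[0]-.135*np.cos(a),S[1]+.135*np.sin(a),.148])).round(0),proj(w,np.array([S[0]-.082*np.cos(a),S[1]+.082*np.sin(a),.136])).round(0))"
```

```text
t 15.85 r 0.1339 a 0.345 yaw+a -0.005 Ftan 0.62 Frad 0.16 z 0.1299 q6 2.24
0.1 [416. 350.] [378. 194.]
0.2 [376. 357.] [354. 199.]
0.3 [337. 360.] [330. 201.]
0.4 [298. 360.] [305. 201.]
0.5 [259. 357.] [281. 199.]
```

View pics/w4.png

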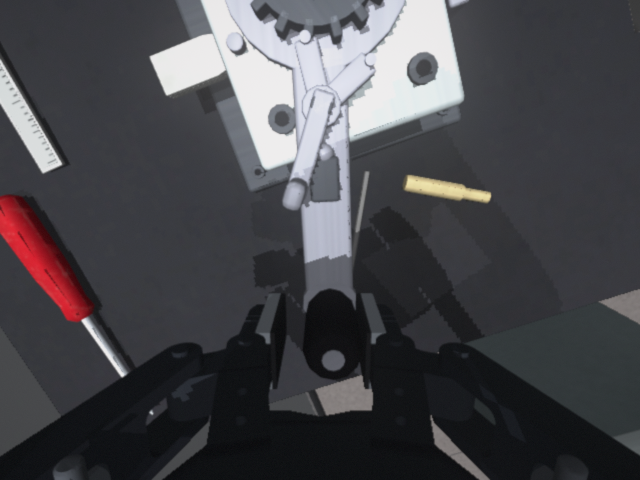

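The picture shows the lever still over to the left (tab at (293,195)), the knob between the fingers at (333,360), and the pack end at (160,75); I see no cause for the force drop yet. A small further step will tell.

```bash
python3 -c "
from h import *
w=get_calibration('wrist');print('pack end corners home',[proj(w,np.array([.5664+dx,.3095,.052])).round(0) for dx in(-.01,.01)])"
```

```text
pack end corners home [array([169.,  96.]), array([151.,  56.])]
```

>>> {"op": "apply_moves", "data": {"moves": [[[0.01,-0.35,0,0,0,0.025,0.36],[0.02,-0.68,0,0,0,0.05,0.36]]]}}

```text
time_s: 16.1
eef_pos: [0.4402, 0.2728, 0.1291]
eef_rot: [-0.0, 0.98, -0.198, 0.001]
wrist_force: [0.9, -0.7, 1.7]
opening: 0.359
```

>>> {"op": "apply_moves", "data": {"moves": [[[0.01,-0.35,0,0,0,0.025,0.36],[0.02,-0.68,0,0,0,0.05,0.36]]]}}

```text
time_s: 16.3
eef_pos: [0.4429, 0.279, 0.129]
eef_rot: [-0.0, 0.975, -0.223, 0.001]
wrist_force: [0.1, -1.2, 0.8]
opening: 0.363
```

```bash
python3 -c "
from h import *
kn()
im=camera('wrist');w=get_calibration('wrist')
cv2.imwrite('pics/w5.png',im[:,:,::-1])
a4=cv2.imread('pics/w4.png')
for i in(a4[:,:,::-1],im):
    c=i[318:400,290:372];m=(c.min(2)>110)&(c.max(2).astype(int)-c.min(2)<25);m=m.astype(np.uint8)
    n,_,st,ce=cv2.connectedComponentsWithStats(m);print([(st[k,4],(ce[k]+[290,318]).round(1)) for k in range(1,n) if st[k,4]>60])
X=None
for a in np.arange(.2,.51,.05):print(round(a,2),proj(w,np.array([S[0]-.134*np.cos(a),S[1]+.134*np.sin(a),.148])).round(0))"
```

```text
t 16.3 r 0.1345 a 0.442 yaw+a -0.008 Ftan 1.04 Frad 0.6 z 0.129 q6 2.36
[(np.int32(890), array([345.3, 390.6]))]
[(np.int32(364), array([357.3, 392.5]))]
0.2 [416. 347.]
0.25 [396. 351.]
0.3 [377. 354.]
0.35 [357. 356.]
0.4 [337. 358.]
0.45 [318. 358.]
0.5 [298. 358.]
```

```bash
python3 -c "
import cv2,numpy as np
a=cv2.imread('pics/w4.png')[0:400,180:480];b=cv2.imread('pics/w5.png')[0:400,180:480]
cv2.imwrite('pics/m.png',cv2.resize(np.hstack([a,b]),None,fx=1.33,fy=1.33))"
```

```text
(no output)
```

View pics/m.png

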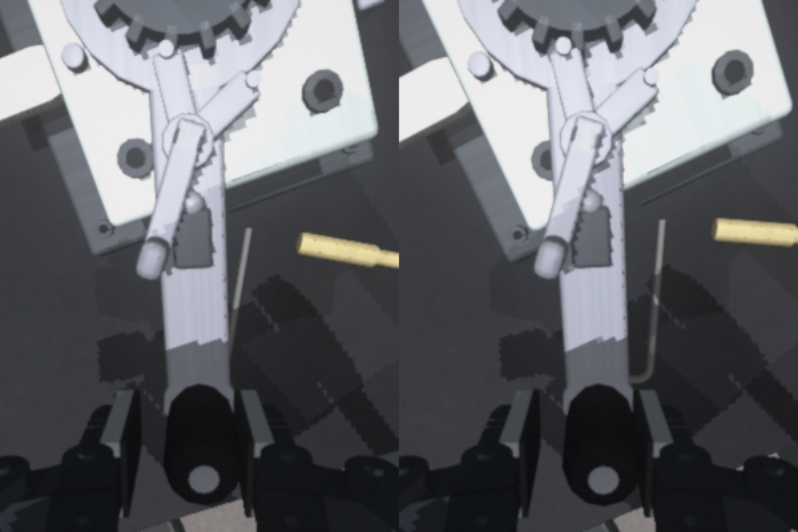

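Both frames show the wheel teeth standing the same relative to the handle, so the wheel turned with it, with hardly any force reading. I'll check the sensor against joint torque by unloading the knob.

```bash
python3 -c "
from h import *
o=get_obs();print(np.round(o['joint_efforts'],2),np.round(o['torque'],2),np.round(o['wrist_force'],2))"
```

```text
[  0.18 -41.   -29.94   0.11  -0.22  -0.16] [-0.05  0.07  0.03] [-0.07 -1.15  0.49]
```

>>> {"op": "apply_moves", "data": {"moves": [[[0,0.2,0,0,0,0,0.36],[0,0.4,0,0,0,0,0.36],[0,0.4,0,0,0,0,0.36],[0,0.4,0,0,0,0,0.36]]]}}

```text
time_s: 16.75
eef_pos: [0.4407, 0.2753, 0.1283]
eef_rot: [-0.0, 0.975, -0.223, 0.0]
wrist_force: [-0.1, -0.1, -0.6]
opening: 0.36
```

```bash
python3 -c "
from h import *
kn();o=get_obs();print(np.round(o['joint_efforts'],2),np.round(o['torque'],2),np.round(o['wrist_force'],2))"
```

```text
t 16.75 r 0.135 a 0.41 yaw+a -0.04 Ftan 0.14 Frad -0.03 z 0.1283 q6 2.35
[-1.000e-02 -4.086e+01 -3.017e+01 -0.000e+00  1.000e-02 -1.000e-02] [-0.03  0.02  0.01] [-0.09 -0.12 -0.55]
```

```bash
cat > wh.py <<'E'
from h import *
def polar(im,w,z=.1135):
    th=np.arange(-1.2,1.2,.005);r=np.arange(.0215,.030,.0005)
    T,Rr=np.meshgrid(th,r)
    X=np.stack([S[0]-Rr*np.cos(T),S[1]+Rr*np.sin(T),np.full_like(T,z)],-1).reshape(-1,3)
    q=np.array(w["R"])@X.T+np.array(w["t"])[:,None];uv=q[:2]/q[2]*K(w)
    mx=(uv[0]+w["cx"]).reshape(T.shape).astype(np.float32);my=(uv[1]+w["cy"]).reshape(T.shape).astype(np.float32)
    return cv2.remap(cv2.cvtColor(im,cv2.COLOR_RGB2GRAY),mx,my,cv2.INTER_LINEAR,borderValue=0)
E
python3 - <<'E'
from wh import *
im=camera('wrist');w6=get_calibration('wrist');kn()
cv2.imwrite('pics/w6.png',im[:,:,::-1])
# w4 pose: rebuild calibration from tool pose
p6,R6=tool();Rc=np.array(w6["R"])@R6.as_matrix();cp=R6.inv().apply(-np.array(w6["R"]).T@w6["t"]-p6)
def cal(p,q):
    Rt=Ro.from_quat([q[1],q[2],q[3],q[0]]).as_matrix();Rw=Rc@Rt.T;C=np.array(p)+Rt@cp;w=dict(w6);w["R"]=Rw;w["t"]=-Rw@C;return w
P4=([.4384,.2667,.1299],[-.001,.98487,-.174,.001]);P5=([.4429,.279,.129],[0,.97484,-.2229,.001])
rows=[]
for n,(p,q) in(("w4",P4),("w5",P5)):
    rows.append(polar(cv2.imread(f"pics/{n}.png")[:,:,::-1].copy(),cal(p,q)))
rows.append(polar(im,w6))
M=np.vstack([cv2.resize(x,None,fx=1.6,fy=9,interpolation=cv2.INTER_LINEAR) for x in rows]);cv2.imwrite("pics/pol.png",M);print(M.shape)
for k,x in enumerate(rows):
    s=x[:9].mean(0).astype(int);print(k,[int(v) for v in s[::8]])
E
```

```text
t 16.8 r 0.135 a 0.41 yaw+a -0.039 Ftan -0.37 Frad 0.38 z 0.1283 q6 2.35
(459, 768)
0 [0, 0, 0, 0, 0, 0, 0, 0, 0, 0, 0, 0, 0, 0, 0, 0, 15, 58, 99, 111, 101, 115, 118, 115, 73, 69, 82, 93, 90, 86, 87, 116, 124, 121, 84, 78, 82, 83, 83, 81, 82, 116, 139, 150, 127, 88, 83, 85, 85, 83, 87, 117, 119, 121, 99, 92, 93, 91, 89, 77]
1 [0, 0, 0, 0, 0, 0, 0, 0, 0, 0, 0, 0, 0, 0, 0, 0, 0, 0, 0, 22, 45, 65, 90, 115, 73, 70, 74, 98, 97, 93, 90, 112, 118, 122, 85, 75, 80, 83, 81, 81, 80, 113, 124, 120, 104, 116, 121, 107, 84, 84, 85, 116, 124, 122, 96, 89, 91, 92, 92, 91]
2 [0, 0, 0, 0, 0, 0, 0, 0, 0, 0, 0, 0, 0, 0, 0, 0, 0, 0, 0, 0, 16, 40, 65, 86, 64, 67, 77, 94, 91, 87, 83, 109, 118, 124, 87, 75, 78, 81, 79, 80, 79, 110, 116, 115, 100, 114, 122, 110, 84, 83, 84, 112, 125, 127, 101, 90, 91, 91, 90, 76]
```

View pics/pol.png

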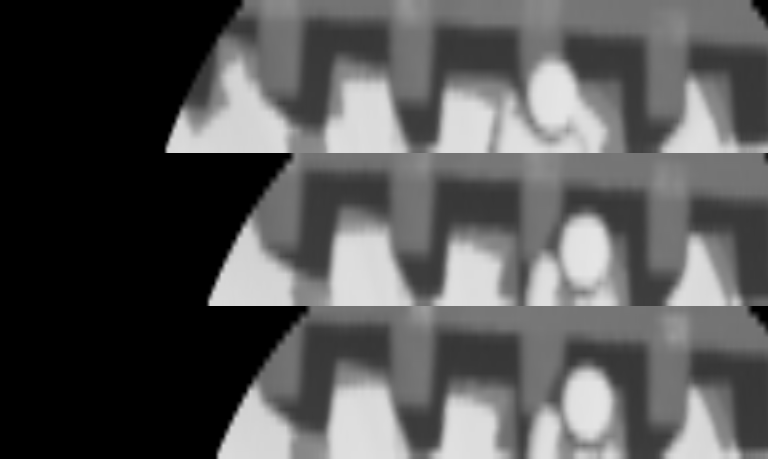

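The unwrapped wheel shows teeth unmoved (columns 283, 410, 540, 665) in all three frames while the pawl pin went from 553 to 587: the pawl rode off a poorly caught tooth, and the screw has stayed put. It should bite on the next tooth (665), about 0.1 rad further.

>>> {"op": "apply_moves", "data": {"moves": [[[0,-0.4,0,0,0,0,0.36],[0.02,-1.1,0,0,0,0.05,0.36],[0.07,-1.6,0,0,0,0.08,0.36]]]}}

```text
time_s: 17.1
eef_pos: [0.4482, 0.2896, 0.1282]
eef_rot: [0.0, 0.965, -0.262, -0.0]
wrist_force: [-1.8, -2.3, 2.5]
opening: 0.361
```

```bash
python3 -c "
from h import *
kn()"
```

```text
t 17.1 r 0.1348 a 0.53 yaw+a -0.001 Ftan 2.88 Frad -0.45 z 0.1282 q6 2.45
```

>>> {"op": "apply_moves", "data": {"moves": [[[0.02,-0.5,0,0,0,0.04,0.36],[0.04,-1.0,0,0,0,0.075,0.36]]]}}

```text
time_s: 17.3
eef_pos: [0.4533, 0.2977, 0.1281]
eef_rot: [0.001, 0.955, -0.298, -0.001]
wrist_force: [-3.0, -5.2, 3.2]
opening: 0.359
```

```bash
python3 -c "
from h import *
kn()"
```

```text
t 17.3 r 0.1348 a 0.601 yaw+a -0.005 Ftan 5.95 Frad 0.47 z 0.1281 q6 2.54
```

>>> {"op": "apply_moves", "data": {"moves": [[[0.01,-0.35,0,0,0,0.025,0.36],[0.02,-0.68,0,0,0,0.05,0.36]]]}}

```text
time_s: 17.5
eef_pos: [0.4568, 0.3025, 0.1281]
eef_rot: [0.002, 0.947, -0.322, -0.001]
wrist_force: [-5.6, -7.3, 5.4]
opening: 0.358
```

```bash
python3 - <<'E'
from wh import *
kn();w=get_calibration('wrist');im=camera('wrist');cv2.imwrite('pics/w7.png',im[:,:,::-1])
x=polar(im,w);cv2.imwrite('pics/pol7.png',x);x=x[:9].mean(0);print([(int(k*1.6),int(v)) for k,v in enumerate(x) if k%6==0 and k>140])
E
```

```text
t 17.5 r 0.1348 a 0.645 yaw+a -0.01 Ftan 9.19 Frad -0.04 z 0.1281 q6 2.6
[(230, 0), (240, 0), (249, 0), (259, 0), (268, 0), (278, 0), (288, 0), (297, 0), (307, 0), (316, 1), (326, 12), (336, 21), (345, 35), (355, 71), (364, 93), (374, 105), (384, 107), (393, 102), (403, 111), (412, 114), (422, 115), (432, 110), (441, 78), (451, 71), (460, 74), (470, 81), (480, 84), (489, 82), (499, 80), (508, 79), (518, 80), (528, 105), (537, 117), (547, 119), (556, 119), (566, 98), (576, 79), (585, 79), (595, 80), (604, 82), (614, 83), (624, 90), (633, 112), (643, 119), (652, 127), (662, 127), (672, 118), (681, 114), (691, 102), (700, 87), (710, 87), (720, 87), (729, 89), (739, 89), (748, 89), (758, 89)]
```

>>> {"op": "apply_moves", "data": {"moves": [[[0.01,-0.35,0,0,0,0.025,0.36],[0.02,-0.68,0,0,0,0.05,0.36]]]}}

```text
time_s: 17.75
eef_pos: [0.4604, 0.3072, 0.128]
eef_rot: [0.003, 0.939, -0.345, -0.001]
wrist_force: [-8.6, -8.6, 8.3]
opening: 0.361
```

```bash
python3 - <<'E'
from wh import *
kn();w=get_calibration('wrist');im=camera('wrist');cv2.imwrite('pics/w8.png',im[:,:,::-1])
x=polar(im,w);cv2.imwrite('pics/pol8.png',x);y=cv2.imread('pics/pol7.png',0)
def sh(a,b):
    a=a[:9,250:460].mean(0).astype(float);best=[]
    for d in range(-20,21):
        c=b[:9,250+d:460+d].mean(0).astype(float)
        n=min(len(a),len(c));best.append((np.corrcoef(a[:n],c[:n])[0,1],d*.005))
    return max(best)
print("wheel turn 7->8",sh(y,x))
E
```

```text
t 17.75 r 0.1348 a 0.689 yaw+a -0.016 Ftan 12.17 Frad -1.0 z 0.128 q6 2.65
wheel turn 7->8 (np.float64(0.9692393027493426), 0.02)
```

>>> {"op": "apply_moves", "data": {"moves": [[[0.01,-0.35,0,0,0,0.025,0.36],[0.02,-0.68,0,0,0,0.05,0.36]]]}}

```text
time_s: 18.0
eef_pos: [0.4645, 0.3121, 0.1279]
eef_rot: [0.003, 0.93, -0.368, -0.002]
wrist_force: [-9.3, -10.4, 9.0]
opening: 0.362
```

```bash
cat >> wh.py <<'E'
def sh(a,b):
    a=a[:9,250:440].mean(0).astype(float)
    return max((np.corrcoef(a,b[:9,250+d:440+d].mean(0).astype(float))[0,1],d*.005) for d in range(-40,41) if 440+d<=480)
E
python3 - <<'E'
from wh import *
kn();w=get_calibration('wrist');im=camera('wrist');cv2.imwrite('pics/w9.png',im[:,:,::-1])
x=polar(im,w);cv2.imwrite('pics/pol9.png',x)
print("7->9",sh(cv2.imread('pics/pol7.png',0),x))
E
```

```text
t 18.0 r 0.1349 a 0.736 yaw+a -0.018 Ftan 14.02 Frad 0.34 z 0.1279 q6 2.71
7->9 (np.float64(0.9492644083079209), 0.055)
```

The moving pull reached 14.0 N with the wheel turning. Let go and retreat.

>>> {"op": "apply_moves", "data": {"moves": [[[0,0.2,0,0,0,0,0.36],[0,0.4,0,0,0,0,0.6],[0,0.4,0,0,0,0,0.6],[0,0.4,-2,0,0,0,0.6],[0,0.4,-6,0,0,0,0.6],[0,0.4,-11,0,0,0,0.6],[-5,0.4,-16,0,0,0,0.6],[-10,0.4,-18,0,0,0,0.6]]]}}

```text
time_s: 18.85
eef_pos: [0.4076, 0.3659, 0.3012]
eef_rot: [-0.002, 0.929, -0.37, 0.002]
wrist_force: [-0.2, 1.8, 0.7]
opening: 0.599
```

>>> {"op": "apply_moves", "data": {"moves": [[[0,0,0,0,0,0,0.6],[-4,0,-3,0,0,-0.1,0.6],[-4,0,-5,0,0,-0.2,0.6],[-4,0,-5,0,0,-0.2,0.6]]]}}

```text
time_s: 19.25
eef_pos: [0.3776, 0.394, 0.3503]
eef_rot: [-0.002, 0.962, -0.272, 0.002]
wrist_force: [0.7, 0.1, 0.3]
opening: 0.6
```

```bash
python3 - <<'E'
from h import *
rep()
t=camera('top');s=camera('side')
a=cv2.resize(t[185:315,210:340],(560,560),interpolation=cv2.INTER_CUBIC)
cv2.imwrite('pics/fin.png',a[:,:,::-1]);cv2.imwrite('pics/finside.png',s[:,:,::-1])
c=get_calibration("top")
for n,X in(("knob .73",(S[0]-.135*np.cos(.73) if 0 else .5645-.135*np.cos(.7),.2215+.135*np.sin(.7),.148)),("packend",(.5664,.3095,.052))):print(n,((proj(c,np.array(X))-[210,185])*560/130).round(0))
E
```

```text
t 19.25 p [0.3776 0.394  0.3503] yaw [-5.510e-01 -3.000e-03 -3.136e+00] F [0.7 0.1 0.3] op 0.6 q [ 0.59  0.04  1.56 -0.    1.53  2.71]
knob .73 [ 62. 448.]
packend [ 96. 207.]
```

```bash
python3 - <<'E'
from h import *
a=cv2.imread('pics/side0.png');b=cv2.imread('pics/finside.png')
d=(cv2.absdiff(a,b).max(2)>50).astype(np.uint8);n,_,st,ce=cv2.connectedComponentsWithStats(cv2.morphologyEx(d,cv2.MORPH_OPEN,np.ones((2,2),np.uint8)))
print([(st[k].tolist()) for k in range(1,n) if st[k,4]>12])
c=get_calibration('side');print("side: pack end home",proj(c,np.array([.5664,.3095,.052])),"start",proj(c,np.array([.5675,.3273,.052])),"knob",proj(c,np.array([.5645-.135*np.cos(.7),.2215+.135*np.sin(.7),.148])))
r=int(proj(c,np.array([.5664,.3095,.052]))[1]);
for k,i in(("start",a),("now",b)):print(k,[int(v) for v in i[r,398:430].mean(1)])
f=cv2.imread('pics/fin.png');print([int(v) for v in f[200:215,40:200:8].mean((0,2))])
E
```

```text
[[165, 0, 20, 25, 337], [246, 0, 55, 109, 2989], [470, 7, 6, 3, 13], [188, 21, 4, 4, 13], [181, 100, 102, 43, 1862], [204, 108, 20, 12, 98], [226, 110, 29, 11, 208], [378, 178, 23, 29, 247], [328, 183, 22, 18, 160], [346, 199, 39, 20, 226], [327, 210, 17, 7, 55], [413, 230, 10, 11, 85], [343, 243, 8, 8, 38]]
side: pack end home [412.70480187 233.07738138] start [421.15076742 231.91752323] knob [403.05007456 163.96258405]
start [151, 136, 205, 222, 222, 222, 221, 221, 221, 221, 221, 222, 223, 223, 223, 223, 223, 223, 223, 222, 223, 223, 191, 115, 68, 68, 68, 68, 68, 69, 68, 68]
now [218, 219, 219, 219, 219, 219, 219, 220, 221, 222, 220, 219, 219, 219, 186, 115, 68, 68, 69, 68, 69, 69, 68, 67, 68, 67, 69, 67, 67, 68, 68, 69]
[76, 77, 79, 76, 78, 78, 77, 188, 223, 221, 222, 221, 222, 221, 222, 222, 222, 223, 209, 221]
```

```bash
python3 - <<'E'
from h import *
c=get_calibration('side')
for n in('side0','finside'):
    i=cv2.imread(f'pics/{n}.png')[195:230,310:360].astype(int);m=(i[:,:,2]-i[:,:,0]>30);y,x=np.nonzero(m);print(n,m.sum(),x.min()+310,x.max()+310,y.min()+195,y.max()+195)
    j=cv2.imread(f'pics/{n}.png')[195:230,310:360];k=np.array([j[y[x==q].min()if 0 else int(y[x==q].mean())] .mean() for q in sorted(set(x))]).astype(int);print([int(y[x==q].mean()+195) for q in sorted(set(x))])
E
```

```text
side0 57 320 343 208 216
[209, 209, 209, 210, 210, 210, 210, 211, 212, 212, 211, 212, 212, 213, 213, 213, 213, 213, 214, 214]
finside 77 320 344 208 216
[209, 209, 209, 210, 210, 210, 210, 211, 211, 211, 211, 211, 212, 212, 212, 212, 213, 213, 214, 214, 214, 214, 215, 215, 216]
```

The pin is unmoved (the difference is only a shadow that has gone), and the pack end lies at its home pixel. Handing in.

```bash
python3 -c "
from bench import *
print(hand_in())"
```

```text
the job is handed in; nothing more can be done
None
```

The job is done and was handed in at about 19 s of the 72 s allowed, with the arm clear of the clamp. There was one upset on the way: the pawl slipped off a tooth.

- **Pack:** I pushed it until it met the stop at 6–8 N. In the last side picture its end is at column 412.5, against 412.7 predicted for home.
- **Lever:** it was thrown from loosening to tightening. Close-up pictures afterwards showed the tab on the left of the handle's centre line.
- **Handle:** I worked it to and fro by the knob over three strokes. On the third, at about 12 N, the pull suddenly dropped to nearly nothing. The pictures showed the wheel staying put while the pawl rode over a tooth, so the screw held its place. On the next tooth the pull rose 6, 9, 12 and 14.0 N, with the wheel turning, and I stopped there.
- **Let go:** the gripper was opened and lifted away, and the wrist force read about zero.
- **Loose items:** the pin's place was checked and it has not moved. The differences between the first and last side pictures show no sign that the key or dark bars moved.

**Limits on the checks:**
- The last pulls were made slowly and the force reading wanders by about 0.7 N, so the clamping force may be somewhat off 100 N.
- The limit on viewed pictures was reached, so the final check came from pixel measurements, not by eye.

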